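# Shut the push-pull caps of three paint bottles in order

## Robot

A 6-joint arm with a two-finger parallel gripper is mounted at the origin on the work surface. World frame = base frame: x ahead of the robot, y to its left, z up, the work surface at z = 0. Lengths are in m, angles in degrees, forces in N, time in s.
With the tool pointing down it reaches from about 0.3 to 0.875 m from the base axis. Payload 6.4 kg.
Tool frame: the origin (TCP) lies at the very end of the fingers, on their centre line; the grasp point (between the pads) lies 19 mm behind it; z points along the fingers, y is the line along which they close (so a half turn about z gives the same grasp; the last joint's range is limited). The gripper opens to 85 mm and grips with 20 to 120 N. Pads are 22 mm wide; open, the fingers measure 114 mm over their backs; the gripper's body (76 mm by 85 mm) begins 54 mm behind the grasp point. The pads swing forward as they close: fully open they stand 13 mm farther back than shut.
Start: joints at [64.727, 10.359, 92.074, -0, 77.567, -11.82], TCP at [0.134, 0.559, 0.231] pointing down, gripper open.
Joint ranges: [-171.53, 171.53], [-51.25, 118.39], [17.06, 147.69], [-65.23, 245.23], [0, 150.52], [-178.68, 178.68]. Speed limits (degrees/s): [147.25, 147.25, 172.46, 180, 180, 180].

## Interface

Orientations are given as [roll, pitch, yaw] about the fixed x, y, z axes, in that order (R = Rz(yaw) Ry(pitch) Rx(roll)).
In Python, from plant import arm gives the robot as it stands.
- The arm moves only by the shell command python3 -m creep 'ROWS' [OPENING]. ROWS is JSON, a list of rows, each a list of 6 numbers: the shift along the tool's x, y, z scaled (see below), then the turn, a rotation vector about the tool's x, y, z scaled (see below). A call has exactly 8 rows; each row is the pose to reach, as a shift and turn from the pose commanded when the call began, along the tool's axes at that moment, turning the shorter way round; what a row does not reach only later rows make up. The controller multiplies each number of a shift by 10 cm and each number of a turn by 180 degrees. A row lasts 1/12 s, in which the tool goes at most 41.7 mm and 7.16 degrees, less where a joint would pass 70% of its speed; a pose out of reach is approached as far as the arm can. A call with a number of a shift or a turn outside -1 to 1 is refused whole. A call with a gripper value outside its range is refused whole. OPENING is the opening, from -1 (shut) to 1 (fully open), set as the call begins (- or left out, the last holds). The fingers move at their own pace and stop on an object; the grip force is fixed at half the most. Time passes only in rows, so rows that repeat a pose let the fingers close, or fill a call up. It gives the time, the measured TCP pose, the force, the opening and the grip force at its end, in the units of the state.
- arm.read_state(): the state, without advancing time (a new reading comes with each control period).
- arm.read_camera(name): name is "scene" or "top" or "wrist"; returns a dict with "frame" (420x560x3 uint8, red, green, blue), "z_map" (420x560 float32, m along the optical axis (not along the pixel's ray), 0 where there is no reading), "fx", "fy", "cx", "cy" (pixels), "k1" (the pictures are not rectified: a ray, as slopes to the right and down, at radius r is drawn at 1 + k1 r^2 times it, then the intrinsics apply), "cam_to_world" (4x4, takes a point from camera to world coordinates). Camera axes: x right, y down, z forward; pixel columns grow to the right and rows downward; lengths in m; the calibration is good to about 2 mm. A picture is of the moment at which its call begins.
- arm.hand_in(): hands the job in; it is judged then, once.
The state is a dict: "time_s": time; "joint_pos": joint angles; "qd": joint speeds; "joint_efforts": joint torques, N m; "tcp_pos": TCP position; "ee_rot": TCP orientation; "ft_force": force on the tool from outside, world axes, zero at the start; "torque": the same for the moment, N m; "opening": finger opening in m; "grip_force": force on a finger pad.
Only numpy, scipy, OpenCV 4.12 (cv2) and the standard library are available. Lean on these libraries where they do the work, as an engineer would, in place of code of your own. Each camera call takes 0.05 s, during which the arm holds its last target. There are 200 camera calls.

## Task

Close up the three white paint bottles that were left open, the fastest-drying paint first: with a fingertip, gently press the push-pull cap of the squat round bottle down until it is fully shut, then that of the square-sided bottle, then that of the tall slim one. Only press on the caps: leave the bottles standing upright where they are, without lifting or shoving them, and do not disturb the other things on the table.

Things in the scene. Friction and masses are not known exactly. Their poses are not given: they have to be found in the camera images.
- squat_bottle: Squat round white squeeze bottle, loose, about 0.25 kg: 68 mm across, 66 mm high to the black collar, the lowest and widest of the three. Origin: centre of its underside, z up.
- square_bottle: Square-sided white squeeze bottle, loose, about 0.28 kg: 56 x 56 mm, 98 mm high to the black collar. Origin: centre of its underside, z up.
- tall_bottle: Tall slim round white squeeze bottle, loose, about 0.26 kg: 50 mm across, 134 mm high to the black collar. Origin: centre of its underside, z up.
- squat_cap (a joint): Black push-pull nozzle cap of the squat bottle, standing up open at the start and already pushed in 0 to 2 mm. Joint value = how far it is pressed straight down, in m: 0 fully open, 0.008 fully shut, against a hard stop. It moves stiffly (about 4 N, no spring) and stays where it is left.
- squat_cap_top (a point): Centre of the flat top of the squat bottle's cap, a black disc 25 mm across; moves down with the cap. 106 mm above the table when fully open, 98 mm when shut. z up. While pressed, the soft bottle's collar below gives about 1 mm per 6 N and springs back on release, so the fingertip must go 1 to 2 mm below the shut height.
- square_cap (a joint): Black push-pull nozzle cap of the square bottle, standing up open at the start and already pushed in 0 to 2 mm. Joint value = how far it is pressed straight down, in m: 0 fully open, 0.008 fully shut, against a hard stop. It moves stiffly (about 4 N, no spring) and stays where it is left.
- square_cap_top (a point): Centre of the flat top of the square bottle's cap, a black disc 25 mm across; moves down with the cap. 138 mm above the table when fully open, 130 mm when shut. z up. While pressed, the soft bottle's collar below gives about 1 mm per 6 N and springs back on release, so the fingertip must go 1 to 2 mm below the shut height.
- tall_cap (a joint): Black push-pull nozzle cap of the tall bottle, standing up open at the start and already pushed in 0 to 2 mm. Joint value = how far it is pressed straight down, in m: 0 fully open, 0.008 fully shut, against a hard stop. It moves stiffly (about 4 N, no spring) and stays where it is left.
- tall_cap_top (a point): Centre of the flat top of the tall bottle's cap, a black disc 25 mm across; moves down with the cap. 174 mm above the table when fully open, 166 mm when shut. z up. While pressed, the soft bottle's collar below gives about 1 mm per 6 N and springs back on release, so the fingertip must go 1 to 2 mm below the shut height.
- paint_pot: Small round paint pot with a screwed-on black lid, 39 mm across, 40 mm high; loose, to be left alone. Origin: centre of its underside, z up.
- pebble: Grey pebble, 40 mm across, 17 mm high; loose, to be left alone. Origin: centre of its underside, z up.
- heart_stone: Dark heart-shaped stone, about 75 mm, 12 mm thick; loose, to be left alone. Origin: centre of its underside, z up.
- slate_slab: Grey stone slab with a small painting on it, 165 x 120 x 16 mm; loose, to be left alone. Origin: centre of its underside, z up.
- water_jar: Large pale wide-mouthed jar with a lid, 90 mm across, 140 mm high; loose, to be left alone. Origin: centre of its underside, z up.
- brush_pot: Round terracotta pot holding brushes, 116 mm across, brushes to 210 mm high; loose, to be left alone. Origin: centre of its underside, z up.
- closed_bottle: Orange round paint bottle with a wide black screw cap, 52 mm across, 135 mm high; loose, to be left alone. Origin: centre of its underside, z up.
Not all that is in view belongs to the job. What is shaped like the squat_bottle but turquoise is not meant.

How it is judged (in metres and radians):
On the way, in this order (a step that is already met when the one before it is completed fails the run):
1. the cap of the squat round bottle is shut (pressed at least 6.5 of its 8 mm) (value of joint squat_cap above 0.0065 m), for 0.1 s.
2. the cap of the square-sided bottle is shut (pressed at least 6.5 of its 8 mm) (value of joint square_cap above 0.0065 m), for 0.1 s.
3. the cap of the tall slim bottle is shut (pressed at least 6.5 of its 8 mm) (value of joint tall_cap above 0.0065 m), for 0.1 s.
At the end, for the whole second after the job is handed in: All three caps are pressed down at least 6.5 of their 8 mm; the three bottles stand upright (within 7 degrees) and at rest on the table, each within 25 mm of where it started; every other loose thing is within 20 mm of where it started (value of joint each of squat_cap, square_cap, tall_cap above 0.0065 m and angle between each of squat_bottle, square_bottle, tall_bottle's own z axis and vertical below 0.12 rad and height (world z) of each of squat_bottle, square_bottle, tall_bottle below 0.006 m and distance of each of squat_bottle, square_bottle, tall_bottle from where it was at the start of the episode below 0.025 m and linear speed of each of squat_bottle, square_bottle, tall_bottle below 0.02 m/s and distance of each of paint_pot, pebble, heart_stone, slate_slab, water_jar, brush_pot, closed_bottle from where it was at the start of the episode below 0.02 m); the robot touches nothing.
It fails at once if a cap is pressed (beyond 4 mm) before its turn: the square bottle's before the squat bottle's is shut, or the tall bottle's before the square bottle's is shut ((value of joint square_cap above 0.004 m and value of joint squat_cap below 0.006 m) or (value of joint tall_cap above 0.004 m and value of joint square_cap below 0.006 m)).
It fails at once if a bottle is lifted (more than 6 mm) (height (world z) of any of squat_bottle, square_bottle, tall_bottle above 0.006 m).
It fails at once if a bottle is tipped more than 15 degrees or shoved more than 25 mm (angle between any of squat_bottle, square_bottle, tall_bottle's own z axis and vertical above 0.26 rad or distance of any of squat_bottle, square_bottle, tall_bottle from where it was at the start of the episode above 0.025 m).
It fails at once if a bottle or its cap is pressed with more than 25 N (contact force between any of the arm, the fingers and squat_bottle above 25 N or contact force between any of the arm, the fingers and square_bottle above 25 N or contact force between any of the arm, the fingers and tall_bottle above 25 N).
It fails at once if another loose thing is moved by more than 20 mm (distance of any of paint_pot, pebble, heart_stone, slate_slab, water_jar, brush_pot, closed_bottle from where it was at the start of the episode above 0.02 m).
It also fails if it takes over 48 s, if anything falls off the work surface, if the arm or the gripper's body presses on something with over 40 N, if the wrist force passes 120 N, or if a joint passes its speed limit or range.

## Working session

There is one attempt and no reset: what is moved stays moved. The work goes in short steps, Python scripts to look and compute and a shell command to move; the robot and the scene stay as the last step left them, time stands still between calls to the robot, and variables do not carry over. Pictures are saved under pics/ and viewed, at most 10 in all, crops included, and the job is handed in when it is done.

```bash
ls; mkdir -p pics; cat > h.py <<'E'
import numpy as np, cv2
from plant import arm
def world(c,uv,z=None):
    """pixels -> world using depth, or a horizontal plane at z"""
    uv=np.atleast_2d(uv).astype(float)
    d=np.c_[(uv[:,0]-c['cx'])/c['fx'],(uv[:,1]-c['cy'])/c['fy']]
    s=d.copy()
    for _ in range(10): s=d/(1+c['k1']*(s**2).sum(1,keepdims=True))
    r=np.c_[s,np.ones(len(s))]; T=np.array(c['cam_to_world'])
    if z is None:
        k=c['z_map'][uv[:,1].astype(int),uv[:,0].astype(int)][:,None]
    else:
        k=((z-T[2,3])/(r@T[:3,:3].T)[:,2])[:,None]
    return (r*k)@T[:3,:3].T+T[:3,3]
E
python3 - <<'E'
from h import *
ims=[]
for n in('scene','top'):
    c=arm.read_camera(n); np.save(n+'.npy',c,allow_pickle=True); cv2.imwrite(f'pics/{n}.png',c['frame'][...,::-1]); print(n,np.round(c['cam_to_world'],3).tolist(),c['fx'],c['k1'])
s=arm.read_state();print(s['tcp_pos'],s['ee_rot'],s['time_s'],s['opening'],s['ft_force'])
E
```

```text
pics
scene [[-0.635, 0.585, -0.504, 1.28], [0.772, 0.471, -0.426, 0.618], [-0.012, -0.66, -0.751, 1.2], [0.0, 0.0, 0.0, 1.0]] 497.3094414040394 -0.13604969162990252
top [[-0.038, -0.976, 0.216, 0.339], [-0.999, 0.037, -0.01, -0.003], [0.001, -0.216, -0.976, 1.173], [0.0, 0.0, 0.0, 1.0]] 497.7994325936338 0.052101013765574154
[0.13351927 0.55877924 0.23045448] [-1.79911535e+02 -2.16353916e-02  1.66547949e+02] 0.1 0.08522788789769956 [ 0.90938743 -0.31913922  0.49175067]
```

View pics/scene.png

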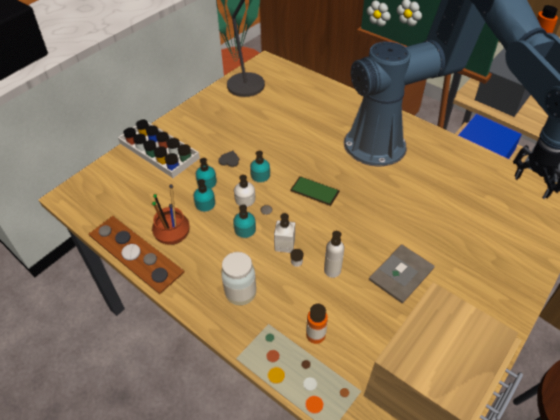

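View pics/top.png

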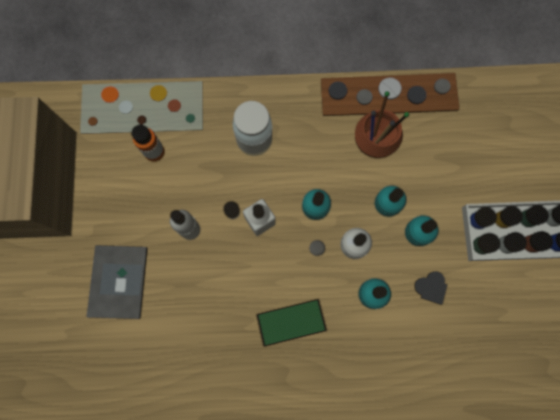

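The scene view shows the squat bottle at (244,190), the square one at (285,232) and the tall one at (335,255). In the top view their caps are at about (360,240), (260,211) and (178,216).

```bash
python3 - <<'E'
from h import *
big=[]
for n,P in(('top',[(360,240),(260,211),(178,216)]),('scene',[(244,183),(285,219),(336,239)])):
    c=np.load(n+'.npy',allow_pickle=True).item()
    for (u,v),h in zip(P,(.105,.137,.173)):
        g=np.mgrid[v-18:v+19,u-18:u+19].reshape(2,-1).T[:,::-1]
        p=world(c,g); m=(p[:,2]>h-.008)&(p[:,2]<h+.012)
        ps=world(c,g[m].mean(0),h)
        print(n,h,m.sum(),'depth',np.round(np.median(p[m],0),4),'mid-bbox',np.round((p[m].min(0)+p[m].max(0))/2,4),'ext',np.round(np.ptp(p[m],0),3),'ray',np.round(ps[0],4))
        b=c['frame'][v-25:v+25,u-20:u+21,::-1]; big.append(cv2.resize(b,None,fx=6,fy=6))
cv2.imwrite('pics/crop.png',np.vstack([np.hstack(big[:3]),np.hstack(big[3:])]))
E
```

```text
top 0.105 98 depth [ 0.5021 -0.1871  0.1031] mid-bbox [ 0.5021 -0.1867  0.1033] ext [0.024 0.023 0.009] ray [ 0.5016 -0.1868  0.105 ]
top 0.137 115 depth [0.5676 0.0339 0.1354] mid-bbox [0.568  0.0346 0.1358] ext [0.025 0.024 0.009] ray [0.5671 0.0344 0.137 ]
top 0.173 113 depth [0.5537 0.2022 0.1716] mid-bbox [0.5536 0.2015 0.1709] ext [0.023 0.024 0.011] ray [0.5531 0.2014 0.173 ]
scene 0.105 39 depth [ 0.5009 -0.1829  0.1027] mid-bbox [ 0.502  -0.1853  0.1047] ext [0.022 0.024 0.011] ray [ 0.5033 -0.1832  0.105 ]
scene 0.137 51 depth [0.5683 0.037  0.1364] mid-bbox [0.5681 0.035  0.1355] ext [0.028 0.024 0.013] ray [0.5684 0.0369 0.137 ]
scene 0.173 57 depth [0.5531 0.2043 0.1725] mid-bbox [0.554  0.2031 0.1719] ext [0.025 0.024 0.01 ] ray [0.5544 0.2038 0.173 ]
```

View pics/crop.png

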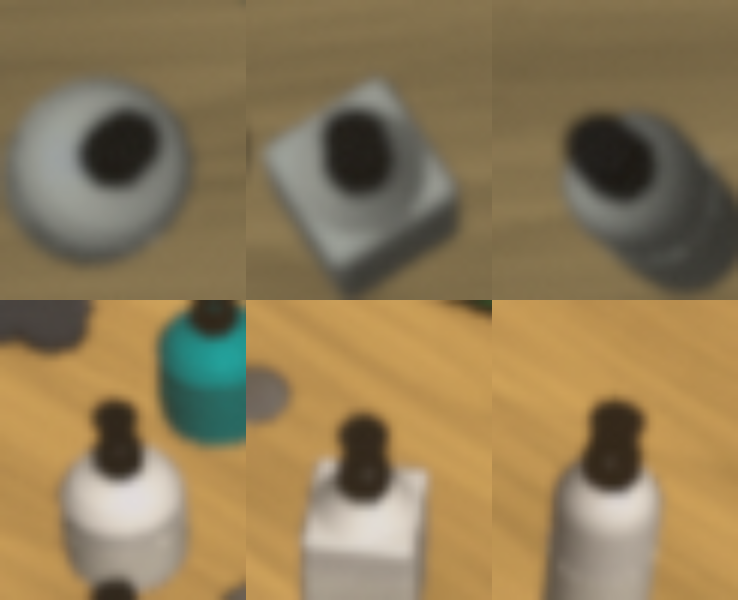

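```bash
cat > go.py <<'E'
import sys
from h import *
from scipy.spatial.transform import Rotation as R
s=arm.read_state(); d=np.array(eval(sys.argv[1]))-s['tcp_pos']
r=R.from_euler('xyz',s['ee_rot'],degrees=True)
print(np.round(s['tcp_pos'],4),np.round(s['ee_rot'],2),'tool shift/10cm',np.round(r.inv().apply(d)*10,3),'rot to down, same yaw',np.round((r.inv()*R.from_euler('xyz',[180,0,166.5],degrees=True)).as_rotvec()/np.pi,4),'F',np.round(s['ft_force'],2),s['opening'],s['time_s'])
E
python3 -m creep '[[-0.1,-0.11,0,0,0,0],[-0.2,-0.22,0,0,0,0],[-0.3,-0.33,0,0,0,0],[-0.4,-0.45,0,0,0,0],[-0.5,-0.57,0,0,0,0],[-0.6,-0.69,0,0,0,0],[-0.7,-0.81,0,0,0,0],[-0.76,-0.91,0,0,0,0]]' -1
python3 go.py '[0.502,-0.186,0.23]'
```

```text
time_s: 0.77
tcp_pos: [0.1869, 0.4519, 0.2309]
ee_rot: [-180.0, -0.0, 166.5]
ft_force: [0.1, 0.7, 0.4]
opening: -0.0003
grip_force: 0.0
[0.1869 0.4519 0.2309] [-1.7995e+02 -1.0000e-02  1.6652e+02] tool shift/10cm [-4.551 -5.469  0.013] rot to down, same yaw [-0.0003 -0.      0.0001] F [0.09 0.68 0.41] -0.00025763532997494844 0.7667
```

```bash

python3 -m creep '[[-0.1,-0.12,0,0,0,0],[-0.2,-0.24,0,0,0,0],[-0.3,-0.36,0,0,0,0],[-0.4,-0.48,0,0,0,0],[-0.5,-0.6,0,0,0,0],[-0.6,-0.72,0,0,0,0],[-0.7,-0.84,0,0,0,0],[-0.8,-0.96,0,0,0,0]]' | head -2
python3 -m creep '[[-0.1,-0.12,0,0,0,0],[-0.2,-0.24,0,0,0,0],[-0.3,-0.36,0,0,0,0],[-0.4,-0.48,0,0,0,0],[-0.5,-0.6,0,0,0,0],[-0.6,-0.72,0,0,0,0],[-0.7,-0.84,0,0,0,0],[-0.8,-0.96,0,0,0,0]]' | head -2
python3 -m creep '[[-0.1,-0.12,0,0,0,0],[-0.2,-0.24,0,0,0,0],[-0.3,-0.36,0,0,0,0],[-0.4,-0.48,0,0,0,0],[-0.5,-0.6,0,0,0,0],[-0.6,-0.72,0,0,0,0],[-0.7,-0.84,0,0,0,0],[-0.8,-0.96,0,0,0,0]]' | head -2
python3 -m creep '[[-0.1,-0.12,0,0,0,0],[-0.2,-0.24,0,0,0,0],[-0.3,-0.36,0,0,0,0],[-0.4,-0.48,0,0,0,0],[-0.5,-0.6,0,0,0,0],[-0.6,-0.72,0,0,0,0],[-0.7,-0.84,0,0,0,0],[-0.8,-0.96,0,0,0,0]]' | head -2
python3 -m creep '[[-0.1,-0.12,0,0,0,0],[-0.2,-0.24,0,0,0,0],[-0.3,-0.36,0,0,0,0],[-0.4,-0.48,0,0,0,0],[-0.5,-0.6,0,0,0,0],[-0.6,-0.7,0,0,0,0],[-0.6,-0.7,0,0,0,0],[-0.6,-0.7,0,0,0,0]]' | head -2
python3 go.py '[0.502,-0.186,0.12]'
```

```text
time_s: 1.43
tcp_pos: [0.242, 0.3403, 0.2311]
time_s: 2.1
tcp_pos: [0.2974, 0.2284, 0.2311]
time_s: 2.77
tcp_pos: [0.3529, 0.1165, 0.2312]
time_s: 3.43
tcp_pos: [0.4084, 0.0045, 0.2311]
time_s: 4.1
tcp_pos: [0.4505, -0.0773, 0.2311]
[ 0.4505 -0.0773  0.2311] [ 1.7998e+02 -4.0000e-02  1.6648e+02] tool shift/10cm [-0.755 -0.937  1.11 ] rot to down, same yaw [ 0.0001 -0.0002 -0.0001] F [0.02 1.08 0.22] -4.895725160279027e-06 4.1
```

```bash

python3 -m creep '[[-0.15,-0.18,0,0,0,0],[-0.3,-0.36,0,0,0,0],[-0.45,-0.56,0,0,0,0],[-0.6,-0.75,0.1,0,0,0],[-0.755,-0.937,0.3,0,0,0],[-0.755,-0.937,0.6,0,0,0],[-0.755,-0.937,0.9,0,0,0],[-0.755,-0.937,0.9,0,0,0]]' | head -2
python3 - <<'E'
from h import *
ims=[]
for n in('wrist','scene'):
    c=arm.read_camera(n); f=c['frame'][...,::-1]
    if n=='scene': f=cv2.resize(f[80:290,150:430],(560,420))
    ims.append(f)
cv2.imwrite('pics/a.png',cv2.resize(np.hstack(ims),(800,300),interpolation=cv2.INTER_AREA))
E
python3 go.py '[0.502,-0.186,0.106]'
```

```text
time_s: 4.77
tcp_pos: [0.4982, -0.1828, 0.1352]
[ 0.5013 -0.1845  0.1407] [ 1.7993e+02 -1.7000e-01  1.6658e+02] tool shift/10cm [-0.012 -0.014  0.347] rot to down, same yaw [ 0.0004 -0.001   0.0004] F [ 0.95 -0.16  1.72] 0.00020433876471569168 4.8667
```

View pics/a.png

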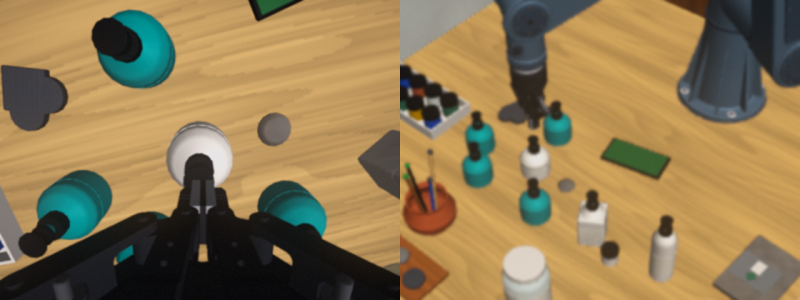

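Left half (wrist): the shut fingertips at (205,190) are over the squat white cap at (200,165). Right half: nothing has been disturbed. Next, a slow descent.

```bash

python3 -m creep '[[-0.006,-0.007,0.04,0,0,0],[-0.01,-0.014,0.1,0,0,0],[-0.01,-0.014,0.16,0,0,0],[-0.01,-0.014,0.2,0,0,0],[-0.01,-0.014,0.24,0,0,0],[-0.01,-0.014,0.26,0,0,0],[-0.01,-0.014,0.28,0,0,0],[-0.01,-0.014,0.28,0,0,0]]' 
python3 go.py '[0.502,-0.186,0.097]'
```

```text
time_s: 5.53
tcp_pos: [0.5025, -0.187, 0.1129]
ee_rot: [180.0, -0.0, 166.5]
ft_force: [-0.6, -0.0, -0.4]
opening: 0.0003
grip_force: 0.0
[ 0.5025 -0.187   0.1129] [ 1.7999e+02 -4.0000e-02  1.6655e+02] tool shift/10cm [0.007 0.009 0.159] rot to down, same yaw [ 0.0001 -0.0002  0.0003] F [-0.59 -0.02 -0.35] 0.00030495331813650656 5.5333
```

Press down 12 mm to z≈0.101 slowly, to watch the force.

```bash

python3 -m creep '[[0,0,0.02,0,0,0],[0,0,0.04,0,0,0],[0,0,0.055,0,0,0],[0,0,0.07,0,0,0],[0,0,0.085,0,0,0],[0,0,0.1,0,0,0],[0,0,0.11,0,0,0],[0,0,0.12,0,0,0]]' 
python3 go.py '[0.502,-0.186,0.0965]'
```

```text
time_s: 6.2
tcp_pos: [0.5028, -0.1873, 0.1016]
ee_rot: [-180.0, 0.0, 166.5]
ft_force: [-1.3, 1.3, 4.2]
opening: 0.0
grip_force: 2.1
[ 0.5028 -0.1873  0.1016] [-1.7999e+02  1.0000e-02  1.6655e+02] tool shift/10cm [0.011 0.01  0.051] rot to down, same yaw [-0.      0.0001  0.0003] F [-1.28  1.26  4.23] 6.869604047892305e-06 6.2
```

```bash

python3 -m creep '[[0,0,0.01,0,0,0],[0,0,0.015,0,0,0],[0,0,0.02,0,0,0],[0,0,0.025,0,0,0],[0,0,0.03,0,0,0],[0,0,0.035,0,0,0],[0,0,0.04,0,0,0],[0,0,0.04,0,0,0]]' 
python3 -m creep '[[0,0,0.003,0,0,0],[0,0,0.006,0,0,0],[0,0,0.009,0,0,0],[0,0,0.01,0,0,0],[0,0,0.01,0,0,0],[0,0,0.01,0,0,0],[0,0,0.01,0,0,0],[0,0,0.01,0,0,0]]'
```

```text
time_s: 6.87
tcp_pos: [0.5028, -0.1872, 0.0973]
ee_rot: [-180.0, 0.0, 166.5]
ft_force: [-0.8, 1.1, 4.6]
opening: -0.0002
grip_force: 2.2
time_s: 7.53
tcp_pos: [0.5029, -0.1873, 0.0967]
ee_rot: [-180.0, 0.0, 166.6]
ft_force: [-0.7, 1.0, 7.8]
opening: -0.0
grip_force: 3.7
```

```bash

python3 -m creep '[[0,0,0.003,0,0,0],[0,0,0.006,0,0,0],[0,0,0.008,0,0,0],[0,0,0.008,0,0,0],[0,0,0.008,0,0,0],[0,0,-0.05,0,0,0],[0,0,-0.2,0,0,0],[0,0,-0.35,0,0,0]]'
python3 -m creep '[[0,0,-0.1,0,0,0],[0,0,-0.3,0,0,0],[0,0,-0.5,0,0,0],[0,0,-0.7,0,0,0],[0,0,-0.9,0,0,0],[0,0,-0.95,0,0,0],[0,0,-0.95,0,0,0],[0,0,-0.95,0,0,0]]'
python3 - <<'E'
from h import *
c=arm.read_camera('top');cv2.imwrite('pics/b.png',c['frame'][...,::-1])
g=np.mgrid[222:259,342:379].reshape(2,-1).T[:,::-1]
p=world(c,g);m=(p[:,2]>.09)&(p[:,2]<.115)&(abs(p[:,0]-.502)<.018)&(abs(p[:,1]+.186)<.018);print(m.sum(),np.median(p[m],0) if m.any() else 0)
E
python3 go.py '[0.568,0.0348,0.18]'
```

```text
time_s: 8.2
tcp_pos: [0.5019, -0.1867, 0.1306]
ee_rot: [180.0, -0.1, 166.5]
ft_force: [0.4, 0.2, -0.7]
opening: -0.0001
grip_force: 0.0
time_s: 8.87
tcp_pos: [0.5024, -0.187, 0.2254]
ee_rot: [180.0, -0.0, 166.5]
ft_force: [-0.2, -0.3, -0.7]
opening: -0.0005
grip_force: 0.0
98 [ 0.50160773 -0.18749112  0.09675489]
[ 0.5021 -0.1868  0.2247] [ 1.7996e+02 -1.2000e-01  1.6655e+02] tool shift/10cm [-0.127  2.308  0.449] rot to down, same yaw [ 0.0002 -0.0006  0.0003] F [ 0.73 -0.02  0.48] -8.992399943404006e-05 8.9167
```

Squat cap is shut: its top went from 0.1031 to 0.0968 and then met the stop. On to the square bottle.

```bash

python3 -m creep '[[0,0.1,0,0,0,0],[-0.02,0.2,0,0,0,0],[-0.03,0.32,0,0,0,0],[-0.04,0.44,0,0,0,0],[-0.05,0.56,0,0,0,0],[-0.06,0.68,0,0,0,0],[-0.06,0.8,0,0,0,0],[-0.06,0.9,0,0,0,0]]' | head -2
python3 -m creep '[[0,0.1,0,0,0,0],[-0.02,0.2,0,0,0,0],[-0.03,0.32,0,0,0,0],[-0.04,0.44,0,0,0,0],[-0.05,0.56,0,0,0,0],[-0.06,0.68,0,0,0,0],[-0.06,0.8,0,0,0,0],[-0.06,0.9,0,0,0,0]]' | head -2
python3 -m creep '[[0,0.1,0,0,0,0],[0,0.2,0,0,0,0],[0,0.3,0.1,0,0,0],[0,0.4,0.2,0,0,0],[0,0.5,0.35,0,0,0],[0,0.5,0.5,0,0,0],[0,0.5,0.6,0,0,0],[0,0.5,0.6,0,0,0]]' | head -2
python3 go.py '[0.568,0.0348,0.14]'
```

```text
time_s: 9.58
tcp_pos: [0.5299, -0.0994, 0.2263]
time_s: 10.25
tcp_pos: [0.5566, -0.0135, 0.2263]
time_s: 10.92
tcp_pos: [0.5657, 0.0344, 0.1626]
[0.5657 0.0344 0.1626] [-179.96   -0.34  166.56] tool shift/10cm [-0.022  0.01   0.226] rot to down, same yaw [-0.0002 -0.0019  0.0003] F [-1.17  1.06 -0.1 ] -3.6831300713265826e-05 10.9167
```

```bash

python3 -m creep '[[0,0,0,0,0,0],[0,0,0.03,0,0,0],[0,0,0.07,0,0,0],[0,0,0.1,0,0,0],[0,0,0.13,0,0,0],[0,0,0.15,0,0,0],[0,0,0.15,0,0,0],[0,0,0.15,0,0,0]]' | head -2
python3 go.py '[0.568,0.0348,0.14]'
```

```text
time_s: 11.58
tcp_pos: [0.5679, 0.0337, 0.1512]
[0.5679 0.0337 0.1512] [-1.8000e+02 -1.0000e-02  1.6654e+02] tool shift/10cm [0.001 0.011 0.112] rot to down, same yaw [-0.     -0.0001  0.0002] F [0.22 0.82 0.02] -0.00012391727036201413 11.5833
```

Centred. Press from 0.1512 to about 0.130, slowly.

```bash

python3 -m creep '[[0,0.01,0.03,0,0,0],[0,0.01,0.06,0,0,0],[0,0.01,0.09,0,0,0],[0,0.01,0.11,0,0,0],[0,0.01,0.125,0,0,0],[0,0.01,0.14,0,0,0],[0,0.01,0.15,0,0,0],[0,0.01,0.16,0,0,0]]' 
python3 -m creep '[[0,0,0.01,0,0,0],[0,0,0.02,0,0,0],[0,0,0.03,0,0,0],[0,0,0.04,0,0,0],[0,0,0.045,0,0,0],[0,0,0.05,0,0,0],[0,0,0.055,0,0,0],[0,0,0.055,0,0,0]]'
```

```text
time_s: 12.25
tcp_pos: [0.5683, 0.0347, 0.1356]
ee_rot: [180.0, 0.0, 166.6]
ft_force: [-0.6, 0.3, 3.9]
opening: 0.0001
grip_force: 2.1
time_s: 12.92
tcp_pos: [0.5682, 0.0347, 0.1297]
ee_rot: [180.0, 0.0, 166.5]
ft_force: [-0.7, -0.2, 4.8]
opening: 0.0003
grip_force: 1.9
```

```bash

python3 -m creep '[[0,0,0.004,0,0,0],[0,0,0.008,0,0,0],[0,0,0.012,0,0,0],[0,0,0.016,0,0,0],[0,0,0.016,0,0,0],[0,0,0.016,0,0,0],[0,0,0.016,0,0,0],[0,0,0.016,0,0,0]]'
```

```text
time_s: 13.58
tcp_pos: [0.5684, 0.0347, 0.1288]
ee_rot: [180.0, 0.0, 166.6]
ft_force: [-2.3, 0.1, 7.4]
opening: 0.0002
grip_force: 3.7
```

```bash

python3 -m creep '[[0,0,0.003,0,0,0],[0,0,0.006,0,0,0],[0,0,0.008,0,0,0],[0,0,0.008,0,0,0],[0,0,0.008,0,0,0],[0,0,-0.05,0,0,0],[0,0,-0.2,0,0,0],[0,0,-0.35,0,0,0]]'
python3 -m creep '[[0,0,-0.1,0,0,0],[0,0,-0.3,0,0,0],[0,0,-0.5,0,0,0],[0,0,-0.6,0,0,0],[0,0,-0.7,0,0,0],[0,0,-0.7,0,0,0],[0,0,-0.7,0,0,0],[0,0,-0.7,0,0,0]]' | head -2
python3 - <<'E'
from h import *
c=arm.read_camera('top')
g=np.mgrid[190:236,235:285].reshape(2,-1).T[:,::-1]
p=world(c,g);m=(p[:,2]>.12)&(p[:,2]<.145)&(abs(p[:,0]-.568)<.018)&(abs(p[:,1]-.035)<.018);print(m.sum(),np.median(p[m],0) if m.any() else 0)
E
python3 go.py '[0.5535,0.202,0.19]'
```

```text
time_s: 14.25
tcp_pos: [0.5673, 0.0348, 0.1624]
ee_rot: [-180.0, -0.1, 166.5]
ft_force: [0.0, -0.7, 0.6]
opening: 0.0002
grip_force: 0.0
time_s: 14.92
tcp_pos: [0.5675, 0.0348, 0.2319]
113 [0.5678987  0.03391685 0.12892754]
[0.5674 0.0348 0.2317] [-1.7999e+02 -1.3000e-01  1.6654e+02] tool shift/10cm [0.523 1.594 0.418] rot to down, same yaw [-0.0001 -0.0007  0.0002] F [ 0.31  0.11 -0.29] 0.0002543269569644183 14.9667
```

Square cap is shut (0.1354 → 0.1289). On to the tall bottle.

```bash

python3 -m creep '[[0.03,0.1,0,0,0,0],[0.07,0.2,0,0,0,0],[0.1,0.32,0,0,0,0],[0.14,0.44,0,0,0,0],[0.18,0.56,0,0,0,0],[0.22,0.68,0,0,0,0],[0.26,0.8,0,0,0,0],[0.3,0.9,0,0,0,0]]' | head -2
python3 -m creep '[[0.03,0.1,0,0,0,0],[0.07,0.2,0,0,0,0],[0.1,0.32,0,0,0,0],[0.14,0.44,0,0,0,0],[0.18,0.56,0.1,0,0,0],[0.22,0.69,0.2,0,0,0],[0.22,0.69,0.35,0,0,0],[0.22,0.69,0.41,0,0,0]]' | head -2
python3 -m creep '[[0,0,0,0,0,0],[0,0,0,0,0,0],[0,0,0,0,0,0],[0,0,0,0,0,0],[0,0,0,0,0,0],[0,0,0,0,0,0],[0,0,0,0,0,0],[0,0,0,0,0,0]]' | head -2
python3 go.py '[0.5535,0.202,0.173]'
```

```text
time_s: 15.63
tcp_pos: [0.5597, 0.131, 0.2332]
time_s: 16.3
tcp_pos: [0.5528, 0.2026, 0.1889]
time_s: 16.97
tcp_pos: [0.5547, 0.2013, 0.1924]
[0.5547 0.2013 0.1924] [1.7999e+02 2.0000e-02 1.6654e+02] tool shift/10cm [0.013 0.004 0.194] rot to down, same yaw [0.     0.0001 0.0002] F [-0.75  0.64  0.35] 0.00010697148954071386 16.9667
```

```bash

python3 -m creep '[[0.01,0.004,0.03,0,0,0],[0.01,0.004,0.07,0,0,0],[0.01,0.004,0.11,0,0,0],[0.01,0.004,0.14,0,0,0],[0.01,0.004,0.16,0,0,0],[0.01,0.004,0.175,0,0,0],[0.01,0.004,0.19,0,0,0],[0.01,0.004,0.2,0,0,0]]' 
python3 -m creep '[[0,0,0.01,0,0,0],[0,0,0.02,0,0,0],[0,0,0.03,0,0,0],[0,0,0.04,0,0,0],[0,0,0.05,0,0,0],[0,0,0.055,0,0,0],[0,0,0.06,0,0,0],[0,0,0.06,0,0,0]]'
```

```text
time_s: 17.63
tcp_pos: [0.5538, 0.2021, 0.1721]
ee_rot: [180.0, 0.0, 166.5]
ft_force: [-1.1, 0.0, 2.5]
opening: 0.0001
grip_force: 1.5
time_s: 18.3
tcp_pos: [0.5537, 0.202, 0.1661]
ee_rot: [180.0, 0.0, 166.5]
ft_force: [-0.1, -0.3, 4.2]
opening: -0.0
grip_force: 1.9
```

```bash

python3 -m creep '[[0,0,0.004,0,0,0],[0,0,0.008,0,0,0],[0,0,0.012,0,0,0],[0,0,0.014,0,0,0],[0,0,0.016,0,0,0],[0,0,0.016,0,0,0],[0,0,0.016,0,0,0],[0,0,0.016,0,0,0]]'
```

```text
time_s: 18.97
tcp_pos: [0.5539, 0.2021, 0.165]
ee_rot: [180.0, 0.0, 166.5]
ft_force: [0.1, 0.3, 6.5]
opening: 0.0003
grip_force: 3.0
```

```bash

python3 -m creep '[[0,0,0.004,0,0,0],[0,0,0.008,0,0,0],[0,0,0.01,0,0,0],[0,0,0.01,0,0,0],[0,0,0.01,0,0,0],[0,0,0.01,0,0,0],[0,0,0.01,0,0,0],[0,0,0.01,0,0,0]]'
python3 -m creep '[[0,0,-0.05,0,0,0],[0,0,-0.2,0,0,0],[0,0,-0.35,0,0,0],[0,0,-0.5,0,0,0],[0,0,-0.7,0,0,0],[0,0,-0.8,0,0,0],[0,0,-0.8,0,0,0],[0,0,-0.8,0,0,0]]' | head -4
python3 - <<'E'
from h import *
c=arm.read_camera('top')
g=np.mgrid[150:280,150:400].reshape(2,-1).T[:,::-1]
p=world(c,g)
for x,y,h in((.502,-.187,.097),(.568,.034,.129),(.5537,.202,.165)):
    m=(abs(p[:,2]-h)<.012)&(np.hypot(p[:,0]-x,p[:,1]-y)<.02);print(m.sum(),np.median(p[m],0))
s=arm.read_camera('scene')
cv2.imwrite('pics/end.png',cv2.resize(np.hstack([c['frame'],s['frame']])[...,::-1],(800,300),interpolation=cv2.INTER_AREA))
E
```

```text
time_s: 19.63
tcp_pos: [0.5542, 0.2022, 0.1646]
ee_rot: [180.0, 0.1, 166.6]
ft_force: [0.2, -0.7, 8.8]
opening: -0.0004
grip_force: 4.2
time_s: 20.3
tcp_pos: [0.5537, 0.202, 0.2433]
ee_rot: [180.0, 0.0, 166.5]
ft_force: [0.7, -0.1, -0.1]
99 [ 0.50170561 -0.18739774  0.09637585]
113 [0.56764535 0.03391229 0.12856598]
81 [0.55343316 0.19934925 0.16479285]
```

View pics/end.png

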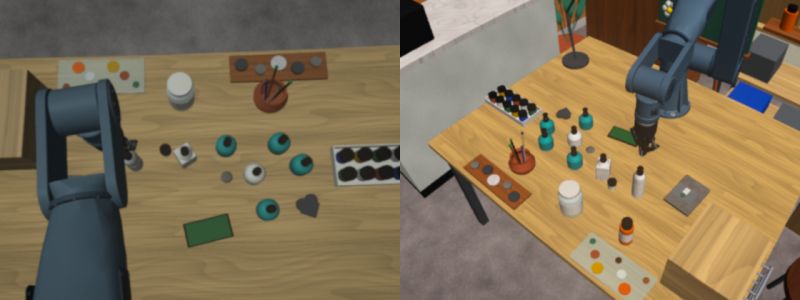

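The bottles stand upright at (254,172), (183,153) and (135,158) in the left half. The caps are down, nothing else has moved, and the gripper is clear.

```bash
python3 -c "
from plant import arm
print(arm.hand_in())"
```

```text
the job is handed in; nothing more can be done
None
```

I pressed all three caps down to their stops in order (squat, square, tall), using under 10 N at each force reading; the bottles are still upright in place, nothing else moved, and I handed the job in at about 20 s (no verdict was returned).

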